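# Sweep the offcuts off the scroll saw's table

## Task

Clear the scroll saw's table: with the fingertips as a broom, sweep the four small pine offcuts across the table and over its open edge into the scrap box that stands below that edge. Push them only, do not pick any of them up. The finished wooden ring stays where it lies on the saw's table, and the sanding block behind it and the glue bottle on the bench are left alone.

Things in the scene. Friction and masses are not known exactly. Their poses are not given: they have to be found in the camera images.
- table_edge (a point): Middle of the open (robot's left) edge of the saw's aluminium table, on its top, 110 mm above the bench. x runs along that edge (away from the robot, turned up to 11 deg with the saw), y out over the edge towards the box, z up. The top is flat, rimless, 15 mm thick, x -125 to 125, y -380 to 0 mm. The saw is fixed.
- saw_head (a point): Underside centre of the saw's fixed head, 112 mm above the table and over the blade; it is 46 mm (x) by 50 mm (y), 81 mm high with its knob. The saw's arm goes from it to -y, away from the work. Axes as table_edge.
- scrap_box: Open plastic scrap box, fixed on the bench, 320 mm (its x, along the table's edge) x 200 mm (its y, away from the saw) x 60 mm high outside, walls and floor 6 mm. Origin at the centre of its underside; turned as the saw. Its rim lies 50 mm below the table's top and its near wall is tucked 20 to 40 mm under the table's open edge, so that what goes over that edge drops in.
- block_mid (a point): Centre (half-way up) of the pine offcut block, 42 (x) x 24 (y) x 18 mm high, about 20 g, loose on the saw's table.
- ell_mid (a point): Middle, half-way up, of the L-shaped pine offcut, about 20 g: a bar 42 (x) x 14 (y, from -14 to 0) mm with a lug 16 x 14 mm on its +y side at the -x end (x from -21 to -5 mm, y from 0 to 14 mm); 18 mm high, loose on the saw's table.
- plug_mid (a point): Centre (half-way up) of the round pine plug, 28 mm across and 16 mm high, lying flat, solid, about 12 g. It lies just ahead of the block, on the side towards the open edge.
- stub_mid (a point): Centre (half-way up) of the small pine stub, 30 (x) x 22 (y) x 16 mm high, about 12 g. It lies just ahead of the L-shaped offcut, on the side towards the open edge.
- ring_mid (a point): Centre (half-way up) of the finished wooden ring, 54 mm outside, 28 mm hole, 16 mm high, lying flat on the saw's table beside the offcuts or between them: the good part, to be left there.
- glue: White glue bottle standing on the bench, 54 mm across, 130 mm high. Origin at the centre of its foot. Bystander.
- sander: Cork sanding block 50 (x) x 90 (y) x 30 mm high, loose on the right part of the saw's table, beside the blade and away from the open edge. Origin at the centre of its underside. Bystander.

How it is judged:
By the outcome, as a careful person would: the job done as asked, in the order asked, and still so for the second after the job is handed in, with the robot touching nothing.
It also fails if it takes over 45 s, if anything falls off the work surface, if the arm or the gripper's body presses on something with over 40 N, if the wrist force passes 120 N, or if a joint passes its speed limit or range.

## Robot

A 6-joint arm with a two-finger parallel gripper is mounted at the origin on the work surface. World frame = base frame: x ahead of the robot, y to its left, z up, the work surface at z = 0. Lengths are in m, angles in rad, forces in N, time in s.
With the tool pointing down it reaches from about 0.15 to 0.775 m from the base axis. Payload 6.1 kg.
Tool frame: the origin (TCP) lies midway between the tips of the shut fingers; the grasp point (between the pads) lies 19 mm behind it; y points along the fingers, x is the direction in which the jaws open and shut, and the axes are right-handed (so a half turn about y gives the same grasp; the last joint's range is limited). The gripper opens to 85 mm and grips with 20 to 120 N. Pads are 22 mm wide; open, the fingers measure 114 mm over their backs; the gripper's body (76 mm by 85 mm) begins 54 mm behind the grasp point. The pads swing forward as they close: fully open they stand 13 mm farther back than shut.
Start: joints at [-1.289, 0.126, -0.04, 1.405, 0, 1.571], TCP at [0.146, -0.504, 0.205] pointing down, gripper open.
Joint ranges: [-2.72, 2.72], [-0.95, 1.95], [-1.27, 1.35], [-1.78, 2.02], [-1.46, 1.47], [-3.14, 3.14]. Speed limits (rad/s): [2.39, 2.39, 3.01, 3.14, 3.14, 3.14].

## Interface

Orientations are given as a unit quaternion [w, x, y, z].
In Python, from bench import robot, hand, kinematics, monitor, optics, sign_off gives the robot as it stands. The module is installed in compiled form; this text tells all that it offers. Calls block until the motion is done:
- robot.move_ptp(position, orientation): joint-space move of the TCP to a pose.
- robot.line_to(position, orientation=None, speed=0.15): straight line of the TCP; orientation=None keeps the orientation; speed is the mean speed in m/s.
- robot.move_joints(angles): joint-space move.
- hand.grip(opening, strength=None): finger opening in m; strength is the grip in N (None keeps the last); returns when the fingers have stopped.
- robot.sleep(seconds).
- kinematics.solve_ik(position, orientation): joint angles nearest the present ones, or None.
- monitor.read_state(): the state.
- optics.get_image(name): name is "scene" or "top" or "wrist"; returns the picture (420x560x3 uint8, red, green, blue); there is no depth.
- optics.get_calibration(name): a dict with "fx", "fy", "cx", "cy" (pixels), "pose" (4x4, takes a point from camera to world coordinates); the wrist camera has in their place "hand_eye" (4x4, takes a point from camera to tool coordinates, whose origin is the TCP and whose axes are the tool frame's). Camera axes: x right, y up, looking along -z (the intrinsics and any distortion apply to the point x, -y, -z); pixel columns grow to the right and rows downward; lengths in m; the calibration is good to about 2 mm. A picture is of the moment at which its call begins: read the wrist's pose just before it. get_calibration takes no time and is no camera call.
A pose or a line that the arm cannot do raises robot.IKError and nothing moves.
- sign_off(): hands the job in, once; it reports no verdict.
The state is a dict: "time_s": time; "joint_pos": joint angles; "joint_velocities": joint speeds; "joint_efforts": joint torques, N m; "tool_pos": TCP position; "tcp_rot": TCP orientation; "force": force on the tool from outside, world axes, zero at the start; "wrist_torque": the same for the moment, N m; "opening": finger opening in m.
Only numpy, scipy, OpenCV 4.12 (cv2) and the standard library are available. Lean on these libraries where they do the work, as an engineer would, in place of code of your own. Each camera call takes 0.05 s, during which the arm holds its last target.

## Working session

There is one attempt and no reset: what is moved stays moved. The work goes in short steps, each a Python script; the robot and the scene stay as the last script left them, time stands still between calls to the robot, and variables do not carry over. Pictures are saved under pics/ and viewed, and the job is handed in when it is done.

```bash
mkdir -p pics; ls; python3 - <<'E'
from bench import robot, hand, kinematics, monitor, optics
import cv2
for n in ["scene","top","wrist"]:
    im=optics.get_image(n); cv2.imwrite(f"pics/{n}0.png",im[:,:,::-1]); c=optics.get_calibration(n); print(n,{k:(v.round(4).tolist() if hasattr(v,'round') and hasattr(v,'tolist') else v) for k,v in c.items()})
s=monitor.read_state();print(s)
E
```

```text
pics
scene {'fx': 536.8454106684786, 'fy': 536.8454106684786, 'cx': 284.27162375149095, 'cy': 209.40261354522298, 'pose': [[0.7253, -0.5269, 0.443, 1.0241], [0.6883, 0.5653, -0.4545, -0.5493], [-0.011, 0.6346, 0.7727, 1.1057], [0.0, 0.0, 0.0, 1.0]]}
top {'fx': 434.76907849443324, 'fy': 434.76907849443324, 'cx': 282.17197610330174, 'cy': 205.56756386562293, 'pose': [[-0.0397, 0.9732, -0.2266, 0.2873], [-0.9992, -0.0381, 0.0116, 0.001], [0.0027, 0.2269, 0.9739, 1.0229], [0.0, 0.0, 0.0, 1.0]]}
wrist {'fx': 358.99338689400935, 'fy': 358.99338689400935, 'cx': 280.5470271293747, 'cy': 211.5776413116507, 'hand_eye': [[1.0, 0.0007, 0.0003, -0.0015], [0.0, 0.3137, -0.9495, -0.1682], [-0.0008, 0.9495, 0.3137, 0.0797], [0.0, 0.0, 0.0, 1.0]]}
{'time_s': 0.15, 'joint_pos': array([-1.28897933e+00,  1.26230705e-01, -4.03600283e-02,  1.40544185e+00,
       -7.54988590e-06,  1.57083119e+00]), 'joint_velocities': array([ 0.00176368, -0.00226694,  0.0036941 ,  0.00082746,  0.00054199,
       -0.00051373]), 'joint_efforts': array([-2.19109374e-04, -4.36278784e+01,  3.53147185e+01,  1.36070969e-02,
       -4.02338787e-05,  5.45318372e-06]), 'tool_pos': array([ 0.14590001, -0.5039418 ,  0.20472035]), 'tcp_rot': array([ 0.56551868, -0.56499777,  0.42518386, -0.42448183]), 'force': array([-0.26885167, -0.76981764, -0.05888704]), 'wrist_torque': array([ 0.00734654, -0.044546  ,  0.0389192 ]), 'opening': 0.0853743844924707}
```

View pics/scene0.png

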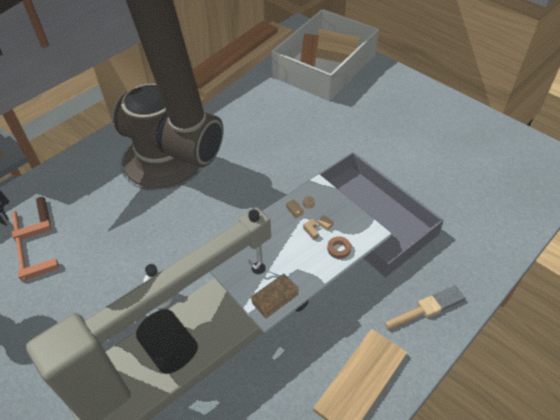

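View pics/top0.png

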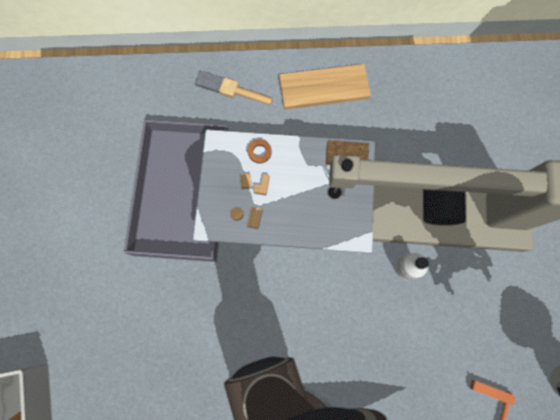

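View pics/wrist0.png

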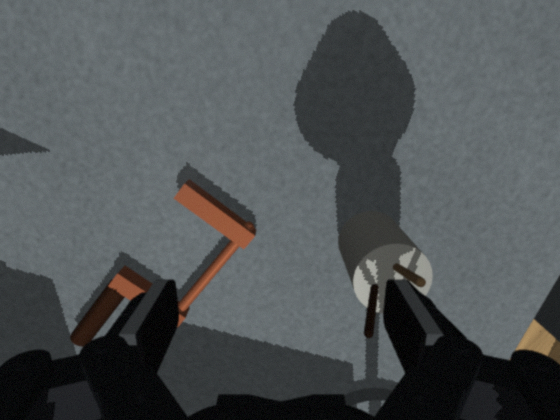

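The top view shows the table at about (195–375, 130–250), the ring at (259,150), the L at (262,184), the stub at (246,181), the plug at (237,213), the block at (255,217), the sander at (347,152), the saw head at (345,168) and the glue at (415,265). I'll enlarge it.

```bash
python3 - <<'E'
import cv2
a=cv2.imread("pics/top0.png")[120:262,120:320]; cv2.imwrite("pics/topz.png",cv2.resize(a,None,fx=4,fy=4,interpolation=cv2.INTER_CUBIC))
a=cv2.imread("pics/scene0.png")[150:330,230:450]; cv2.imwrite("pics/scz.png",cv2.resize(a,None,fx=3.3,fy=3.3,interpolation=cv2.INTER_CUBIC))
a=cv2.imread("pics/top0.png")[120:290,310:450]; cv2.imwrite("pics/topz2.png",cv2.resize(a,None,fx=3.5,fy=3.5,interpolation=cv2.INTER_CUBIC))
E
```

```text
(no output)
```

View pics/topz.png

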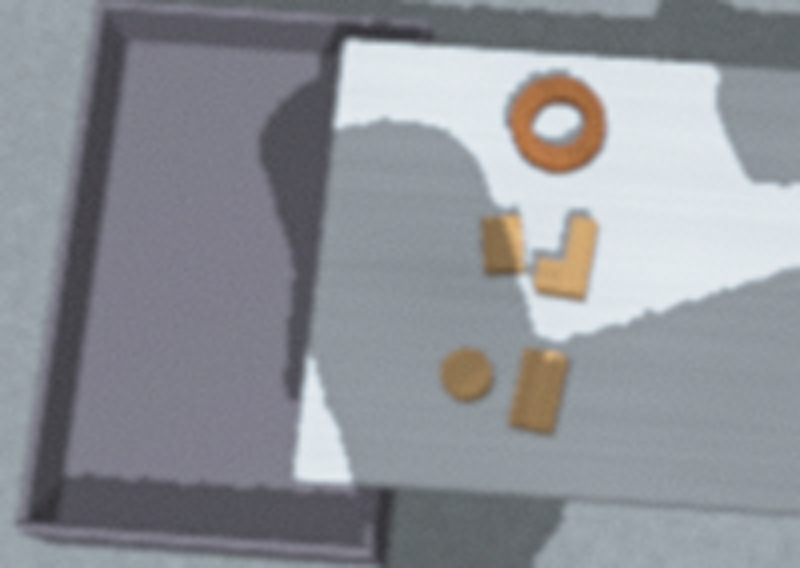

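View pics/scz.png

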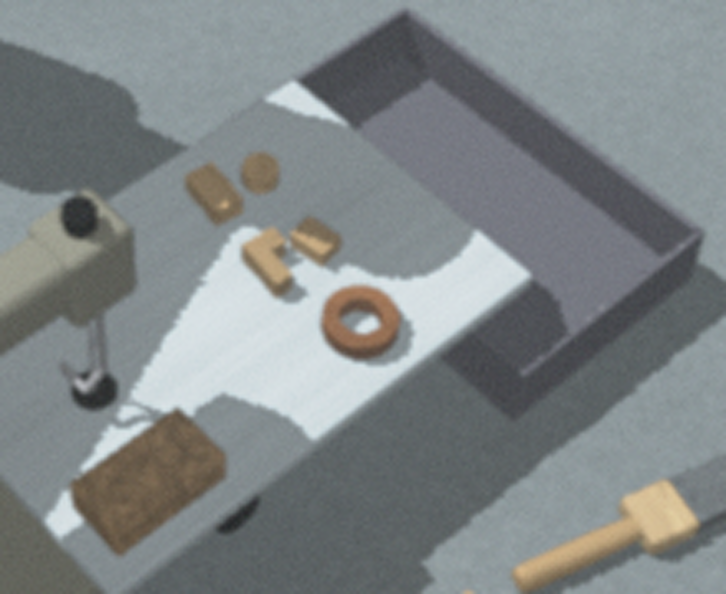

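View pics/topz2.png

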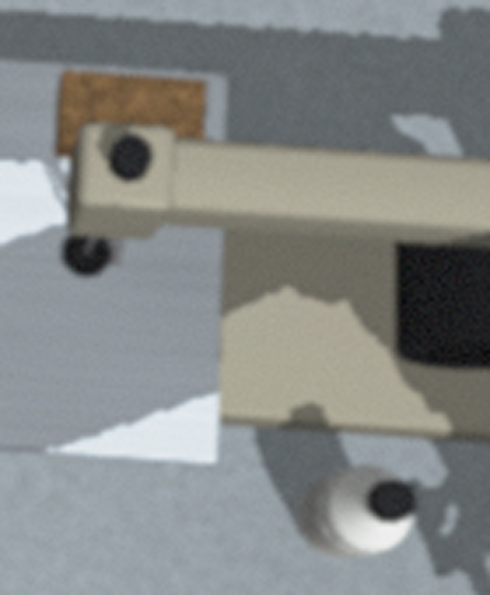

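```bash
cat > h.py <<'E'
import numpy as np
from bench import optics
def ray(name,u,v,z):
    c=optics.get_calibration(name); P=np.array(c["pose"])
    d=P[:3,:3]@np.array([(u-c["cx"])/c["fx"],-(v-c["cy"])/c["fy"],-1.])
    return P[:3,3]+d*(z-P[2,3])/d[2]
def proj(name,p):
    c=optics.get_calibration(name); P=np.array(c["pose"]); q=P[:3,:3].T@(np.array(p)-P[:3,3])
    return np.array([c["cx"]+c["fx"]*q[0]/-q[2], c["cy"]-c["fy"]*q[1]/-q[2]])
E
python3 - <<'E'
from h import *
T=lambda u,v,z:ray("top",120+u/4,120+v/4,z)
S=lambda u,v,z:ray("scene",230+u/3.3,150+v/3.3,z)
c1=T(342,40,.11);c2=T(296,482,.11); far1=ray("top",310+228/3.5,120+75/3.5,.11); far2=ray("top",310+217/3.5,120+462/3.5,.11)
s1=S(532,274,.11); s2=S(296,82,.11)
print("top corners",c1,c2,far1,far2); print("scene corners",s1,s2)
def fr(a,b):
    d=(a-b)[:2]; print("len",np.hypot(*d),"ang",np.degrees(np.arctan2(d[1],d[0])),"mid",(a+b)[:2]/2)
fr(c1,c2);fr(s1,s2);fr(far1,far2)
m=(c1+c2)[:2]/4+(s1+s2)[:2]/4
for ang in [0]:
    d=(c1-c2)[:2]+(s1-s2)[:2]; d/=np.hypot(*d); n=np.array([-d[1],d[0]])
    np.savez("fr.npz",m=m,d=d,n=n); print(m,np.degrees(np.arctan2(d[1],d[0])))
L=lambda p:((np.array(p[:2])-m)@d*1000,(np.array(p[:2])-m)@n*1000)
for k,f,u,v,z in [("ring",T,559,118,.126),("ring",S,361,316,.126),("plug",T,467,372,.126),("plug",S,260,169,.126),
 ("stubNE?",T,521,215,.118),("stub c",T,502,244,.126),
 ("block c",T,540,388,.128),("ell c1",T,586,215,.128),("ell",T,598,222,.128),("ell",T,584,298,.128),("ell",T,533,287,.128),("ell",T,540,258,.128),
 ("block",T,527,350,.128),("block",T,568,355,.128),("block",T,553,432,.128),("block",T,511,424,.128),
 ("stub",T,483,217,.126),("stub",T,519,213,.126),("stub",T,524,270,.126),("stub",T,487,274,.126)]:
    p=f(u,v,z); print(k,p.round(3),np.round(L(p),0))
p=ray("top",310+60/3.5,120+75/3.5,.14); print("sander",np.round(L(p)),)
for u,v in [(85,125),(80,205)]:
    p=ray("top",310+u/3.5,120+v/3.5,.25); print("head",p,np.round(L(p)))
E
```

```text
top corners [0.68054144 0.15524233 0.11      ] [0.43118471 0.17948146 0.11      ] [ 0.63857165 -0.22326873  0.11      ] [ 0.39203089 -0.19481385  0.11      ]
scene corners [0.68260472 0.15365381 0.11      ] [0.4409314  0.17969723 0.11      ]
len 0.25053206636882297 ang -5.552087326784735 mid [0.55586307 0.16736189]
len 0.24307251988729522 ang -6.15062570013637 mid [0.56176806 0.16667552]
len 0.24817740543792816 ang -6.583749669710113 mid [ 0.51530127 -0.20904129]
[0.55881557 0.16701871] -5.846833798785854
ring [0.623 0.034 0.126] [  78. -126.]
ring [0.625 0.035 0.126] [  79. -125.]
plug [0.484 0.087 0.126] [-67. -88.]
plug [0.488 0.085 0.126] [-62. -88.]
stubNE? [0.572 0.057 0.118] [  24. -108.]
stub c [0.553 0.067 0.126] [   5. -100.]
block c [0.473 0.048 0.128] [ -73. -127.]
ell c1 [0.567 0.021 0.128] [  23. -144.]
ell [0.563 0.015 0.128] [  19. -151.]
ell [0.521 0.024 0.128] [ -23. -146.]
ell [0.528 0.051 0.128] [ -19. -119.]
ell [0.544 0.047 0.128] [  -2. -121.]
block [0.494 0.055 0.128] [ -53. -118.]
block [0.49  0.033 0.128] [ -55. -140.]
block [0.449 0.042 0.128] [ -96. -135.]
block [0.455 0.064 0.128] [ -93. -113.]
stub [0.569 0.077 0.126] [ 19. -89.]
stub [0.57  0.057 0.126] [  22. -108.]
stub [0.538 0.055 0.126] [  -9. -113.]
stub [0.537 0.075 0.126] [-13. -94.]
sander [ 100. -270.]
head [ 0.55924289 -0.10972231  0.25      ] [  29. -275.]
head [ 0.51475458 -0.1040866   0.25      ] [ -16. -274.]
```

```bash
cat >> h.py <<'E'
from scipy.spatial.transform import Rotation as R
a=np.radians(-6.0); d=np.array([np.cos(a),np.sin(a)]); n=np.array([-d[1],d[0]]); m=np.array([.5580,.1672])
def W(x,y,z): return np.r_[m+d*x/1000+n*y/1000, .110+z/1000]
def Q(yaw=0):
    Z=R.from_euler('z',yaw,degrees=True).apply(np.r_[n,0]); X=R.from_euler('z',yaw,degrees=True).apply(np.r_[d,0])
    q=R.from_matrix(np.c_[X,[0,0,-1],Z]).as_quat(); return q[[3,0,1,2]]
E
python3 - <<'E'
from h import *
from bench import robot, hand, kinematics, monitor
import cv2
s=monitor.read_state(); print(R.from_quat(s['tcp_rot'][[1,2,3,0]]).as_matrix().round(2))
for x,y,z in [(-73,-165,150),(-73,-165,5),(-73,30,5),(0,-175,60),(0,-175,5),(0,30,5)]:
    print(x,y,z,W(x,y,z).round(3),kinematics.solve_ik(W(x,y,z),Q()))
    print("   flip",kinematics.solve_ik(W(x,y,z),Q(180)))
E
```

```text
[[ 0.28 -0.    0.96]
 [-0.96  0.    0.28]
 [-0.   -1.   -0.  ]]
-73 -165 150 [0.468 0.011 0.26 ] [ 0.02292539  0.02486328 -0.02969918  1.51623387  0.          1.69844147]
   flip [ 0.02292539  0.02486328 -0.02969918  1.51623387  0.         -1.44315118]
-73 -165 5 [0.468 0.011 0.115] [ 0.02292539  0.03539252 -0.33669997  1.19870383  0.          1.69844147]
   flip [ 0.02292539  0.03539252 -0.33669997  1.19870383  0.         -1.44315118]
-73 30 5 [0.489 0.205 0.115] [ 0.39672497  0.14953304 -0.21013143  1.21113185  0.          2.07224105]
   flip [ 0.39672497  0.14953304 -0.21013143  1.21113185  0.         -1.0693516 ]
0 -175 60 [ 0.54  -0.007  0.17 ] [-0.01267532  0.15556787 -0.08203655  1.33319191  0.          1.66284076]
   flip [-0.01267532  0.15556787 -0.08203655  1.33319191  0.         -1.47875189]
0 -175 5 [ 0.54  -0.007  0.115] [-0.01267532  0.16819697 -0.18798902  1.21461034  0.          1.66284076]
   flip [-0.01267532  0.16819697 -0.18798902  1.21461034  0.         -1.47875189]
0 30 5 [0.561 0.197 0.115] [ 0.33768753  0.27043764 -0.05962169  1.24073701  0.          2.01320361]
   flip [ 0.33768753  0.27043764 -0.05962169  1.24073701  0.         -1.12838904]
```

```bash
python3 - <<'E'
from h import *
from bench import robot, hand, kinematics, monitor
import cv2
s=monitor.read_state()
robot.line_to([0.12,-0.42,0.42],speed=0.3)
hand.grip(0.012,20)
robot.move_ptp(W(-73,-170,310),Q())
robot.move_ptp(W(-73,-170,120),Q())
s=monitor.read_state();print(s['time_s'],s['tool_pos'],s['opening'],s['force'])
for k in["wrist","scene"]: cv2.imwrite(f"pics/{k}1.png",optics.get_image(k)[:,:,::-1])
E
```

```text
4.525 [0.46811448 0.00527832 0.2312461 ] 0.012049824880699002 [0.18683519 0.24569571 0.03150855]
```

View pics/wrist1.png

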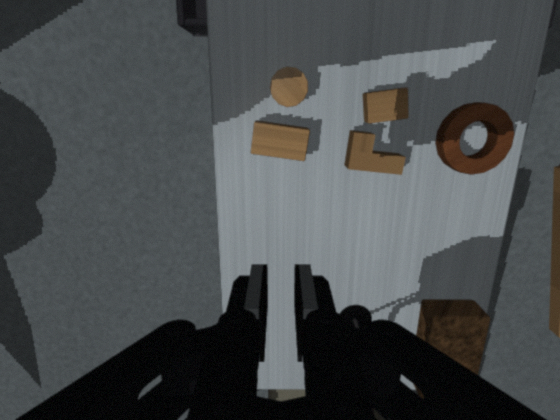

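View pics/scene1.png

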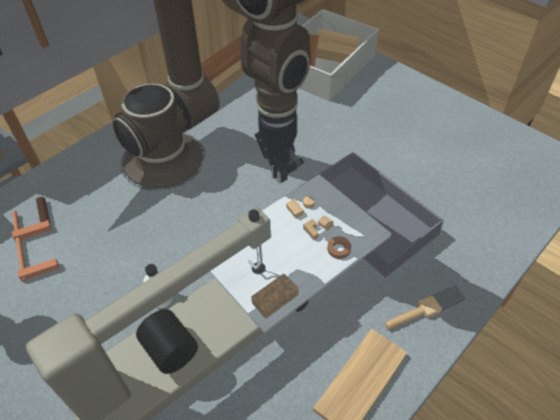

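Wrist view: the block is at (280,141), the plug at (289,87), the L at (375,155), the stub at (387,105) and the ring at (475,138), well to the side. These agree with the earlier estimates. Next is the first lane, block and plug.

```bash
python3 - <<'E'
from h import *
from bench import robot, hand, kinematics, monitor
import cv2
robot.line_to(W(-71,-172,5),Q(),speed=0.15)
s=monitor.read_state();print(s['time_s'],s['tool_pos'],s['force'])
robot.line_to(W(-71,-60,5),Q(),speed=0.1)
s=monitor.read_state();print(s['time_s'],s['tool_pos'],s['force'])
for k in["wrist","top"]: cv2.imwrite(f"pics/{k}2.png",optics.get_image(k)[:,:,::-1])
a=cv2.imread("pics/top2.png")[120:262,120:320]; cv2.imwrite("pics/top2z.png",cv2.resize(a,None,fx=4,fy=4,interpolation=cv2.INTER_CUBIC))
E
```

```text
5.5417 [0.47011942 0.00360106 0.11601205] [ 0.2539231  -0.3774056   0.04101255]
6.8083 [0.48104073 0.11455899 0.11499395] [ 0.0120639   0.31749461 -0.37986588]
```

View pics/wrist2.png

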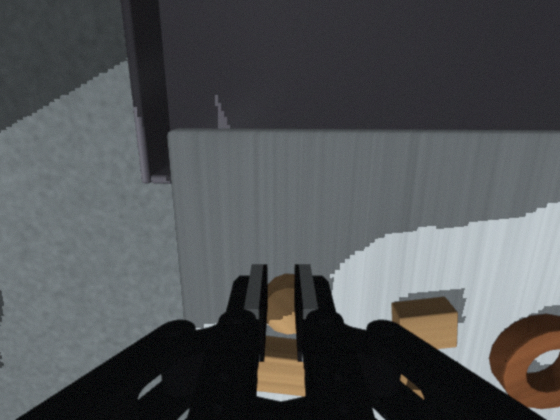

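View pics/top2z.png

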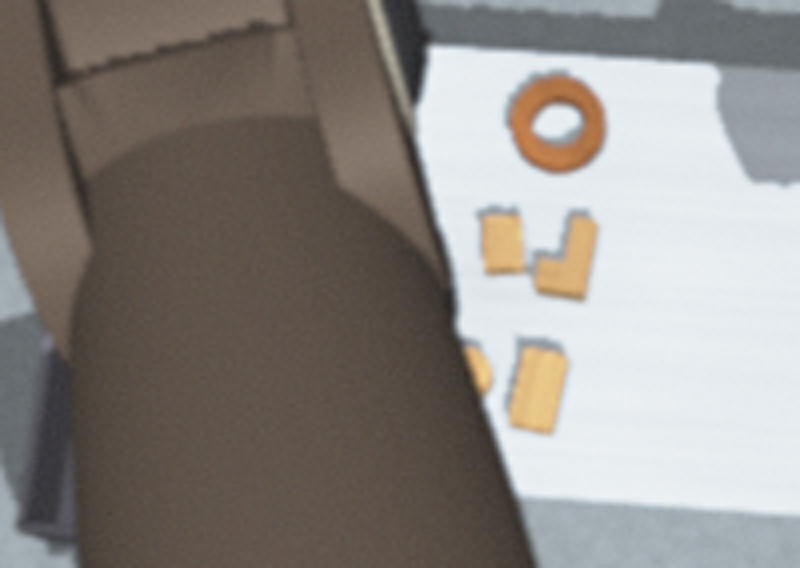

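The block and plug have not moved, although the fingers went past them. I'll find out why before going on.

```bash
python3 - <<'E'
from h import *
from bench import robot, hand, kinematics, monitor
import cv2
s=monitor.read_state();print(s['time_s'],s['tool_pos'],s['opening'],s['joint_pos'])
print(proj("scene",s['tool_pos']),proj("scene",W(-71,-60,0)),proj("scene",W(-73,-127,18)))
cv2.imwrite(f"pics/scene3.png",optics.get_image("scene")[:,:,::-1])
a=cv2.imread("pics/scene3.png")[130:280,220:420]; cv2.imwrite("pics/scene3z.png",cv2.resize(a,None,fx=4,fy=4,interpolation=cv2.INTER_CUBIC))
a=cv2.imread("pics/wrist2.png")[220:420,180:380]; cv2.imwrite("pics/wrist2z.png",cv2.resize(a,None,fx=3,fy=3,interpolation=cv2.INTER_CUBIC))
E
```

```text
6.9083 [0.48109466 0.11444916 0.11505061] 0.012268822487924469 [ 2.33614152e-01  8.43194894e-02 -2.84204427e-01  1.20228103e+00
 -9.55940140e-05  1.90998190e+00]
[314.58782415 196.00587626] [314.66306566 197.24854678] [293.48545409 205.89489021]
```

View pics/scene3z.png

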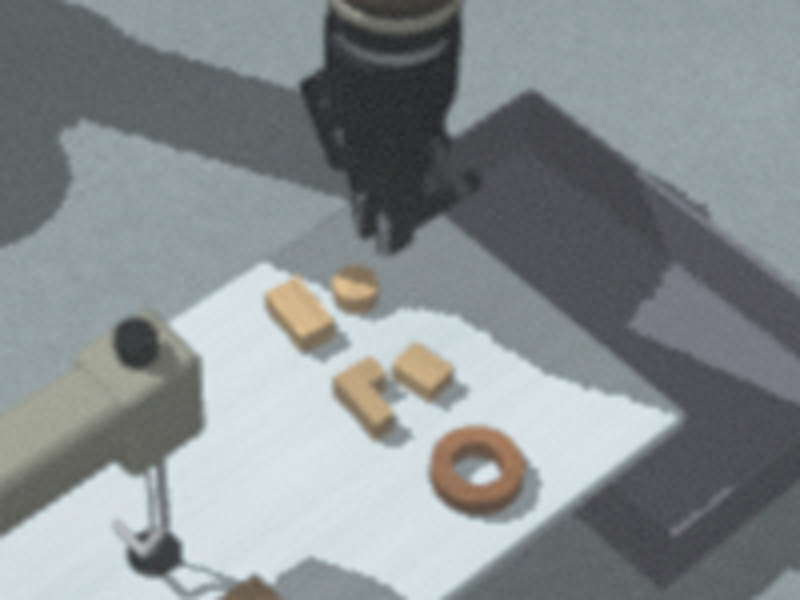

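View pics/wrist2z.png

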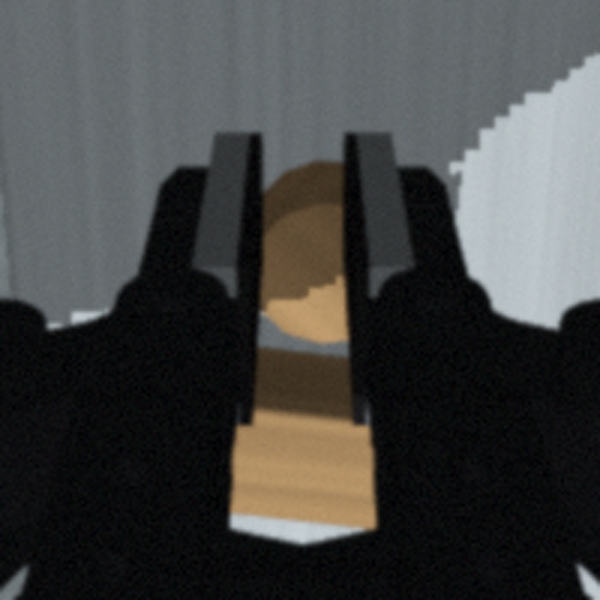

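The fingertips show at about (317,192) in the scene view, but the TCP should project to (315,196). So the real tips are around 10 mm higher than the TCP, which carried them over the offcuts. I'll shut the fingers and touch off on the empty table.

```bash
python3 - <<'E'
from h import *
from bench import robot, hand, kinematics, monitor
import cv2
robot.line_to(W(-71,-38,10),Q(),speed=0.1)
hand.grip(0.0,20)
f0=monitor.read_state()['force'].copy(); print(f0)
z=10
while z>-22:
    z-=2
    robot.line_to(W(-71,-38,z),Q(),speed=0.06)
    s=monitor.read_state(); f=s['force']-f0
    print(z,s['tool_pos'][2].round(4),f.round(2),s['opening'].round(4),s['time_s'])
    if abs(f[2])>3: break
cv2.imwrite(f"pics/scene4.png",optics.get_image("scene")[:,:,::-1])
a=cv2.imread("pics/scene4.png")[130:280,220:420]; cv2.imwrite("pics/scene4z.png",cv2.resize(a,None,fx=4,fy=4,interpolation=cv2.INTER_CUBIC))
print(proj("scene",s['tool_pos']))
E
```

```text
[ 0.97192409  0.32650953 -0.86177133]Traceback (most recent call last):
  File "<stdin>", line 12, in <module>
AttributeError: 'float' object has no attribute 'round'
```

```bash
python3 - <<'E'
from h import *
from bench import robot, hand, kinematics, monitor
import cv2
f0=monitor.read_state()['force'].copy()
z=8
while z>-22:
    z-=2
    robot.line_to(W(-71,-38,z),Q(),speed=0.06)
    s=monitor.read_state(); f=s['force']-f0
    print(z,s['tool_pos'][2].round(4),f.round(2),round(s['opening'],4),s['time_s'])
    if abs(f[2])>3: break
cv2.imwrite(f"pics/scene4.png",optics.get_image("scene")[:,:,::-1])
a=cv2.imread("pics/scene4.png")[130:280,220:420]; cv2.imwrite("pics/scene4z.png",cv2.resize(a,None,fx=4,fy=4,interpolation=cv2.INTER_CUBIC))
print(proj("scene",s['tool_pos']))
E
```

```text
6 0.1158 [-0.68  0.49 -0.23] 0.0005 8.1083
4 0.1138 [ 0.13 -0.07 -0.18] -0.0003 8.3583
2 0.1118 [ 0.46  1.04 -1.33] 0.0 8.6083
0 0.1099 [ 0.35  1.39 -0.8 ] 0.0001 8.8583
-2 0.1078 [-0.43  1.23  0.6 ] 0.0002 9.1083
-4 0.1058 [ 0.55  0.94 -0.44] 0.0005 9.3583
-6 0.1039 [-0.3   0.47 -1.04] 0.0003 9.6083
-8 0.1018 [ 0.06  1.48 -0.82] 0.0 9.8583
-10 0.0999 [-0.8   0.99 -0.3 ] 0.0001 10.1083
-12 0.0978 [-0.32  0.58 -0.56] -0.0002 10.3583
-14 0.0958 [-0.53  0.56 -0.74] -0.0004 10.6083
-16 0.0938 [-0.04  1.21 -0.1 ] -0.0004 10.8583
-18 0.0918 [-1.61  1.29 -0.11] -0.0003 11.1083
-20 0.0898 [ 0.04  1.28 -0.13] -0.0003 11.3583
-22 0.0878 [-0.58  1.23 -0.85] 0.0003 11.6083
[320.83788443 198.63667555]
```

View pics/scene4z.png

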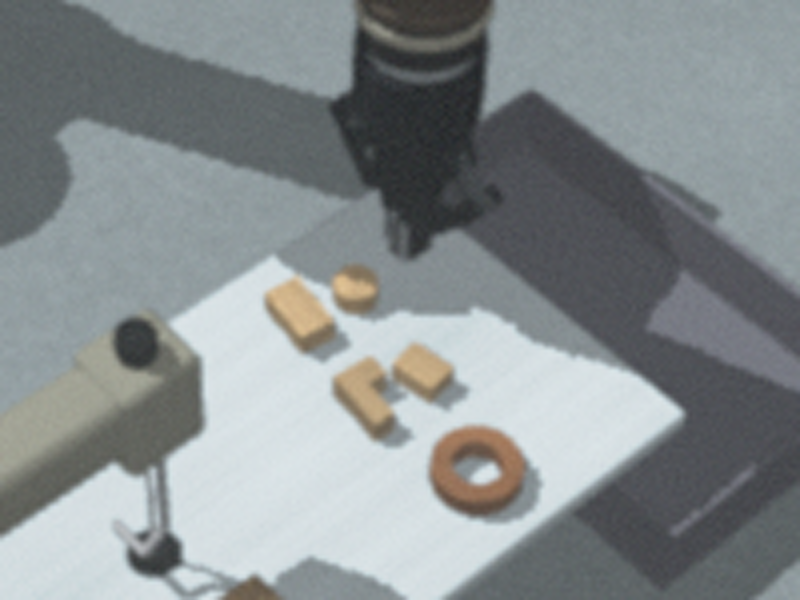

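No contact at a reported height 22 mm below the table top, and the tips show at (321,194) where (321,199) is expected. So the real tips end roughly 20 mm short of the stated TCP. I'll keep touching off.

```bash
python3 - <<'E'
from h import *
from bench import robot, hand, kinematics, monitor
import cv2
f0=monitor.read_state()['force'].copy()
z=-22
while z>-36:
    z-=1.5
    robot.line_to(W(-71,-38,z),speed=0.03)
    s=monitor.read_state(); f=s['force']-f0
    print(z,s['tool_pos'][2].round(4),f.round(2),s['time_s'])
    if abs(f[2])>3.5: break
cv2.imwrite(f"pics/wrist5.png",optics.get_image("wrist")[:,:,::-1])
E
```

```text
-23.5 0.0864 [-0.66  0.3  -0.01] 11.9083
-25.0 0.0849 [-0.92 -0.14  0.22] 12.1583
-26.5 0.0841 [-2.28 -0.35  5.17] 12.4083
```

View pics/wrist5.png

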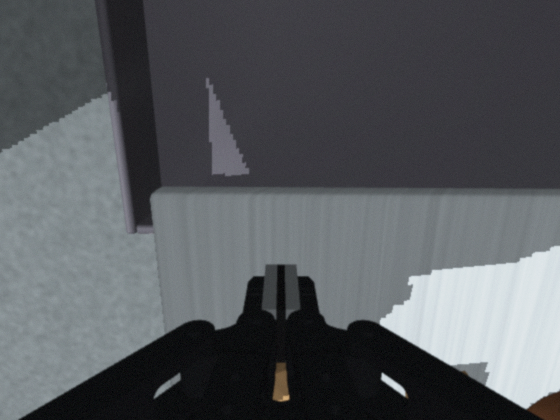

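Contact with the table comes at a TCP height of 0.0845 m, so the real tips are about 25.5 mm short of the stated TCP. I'll correct for that and sweep lane 1 with a 20 mm opening.

```bash
python3 - <<'E'
from h import *
from bench import robot, hand, kinematics, monitor
import cv2
robot.line_to(W(-71,-38,20),speed=0.2)
hand.grip(0.020,20)
robot.line_to(W(-71,-172,20),speed=0.25)
robot.line_to(W(-71,-172,-22.5),speed=0.12)
s=monitor.read_state();print(s['time_s'],s['tool_pos'],s['force'])
robot.line_to(W(-70,-100,-22.5),speed=0.08)
s=monitor.read_state();print(s['time_s'],s['tool_pos'],s['force'])
for k in["wrist","scene"]: cv2.imwrite(f"pics/{k}6.png",optics.get_image(k)[:,:,::-1])
a=cv2.imread("pics/scene6.png")[130:280,220:420]; cv2.imwrite("pics/scene6z.png",cv2.resize(a,None,fx=4,fy=4,interpolation=cv2.INTER_CUBIC))
E
```

```text
14.35 [0.4693589  0.0043519  0.08756263] [0.40238682 0.3573466  0.69183464]
15.4 [0.4778115  0.07488185 0.08743405] [ 1.31212406 -0.40647968  0.71440508]
```

View pics/wrist6.png

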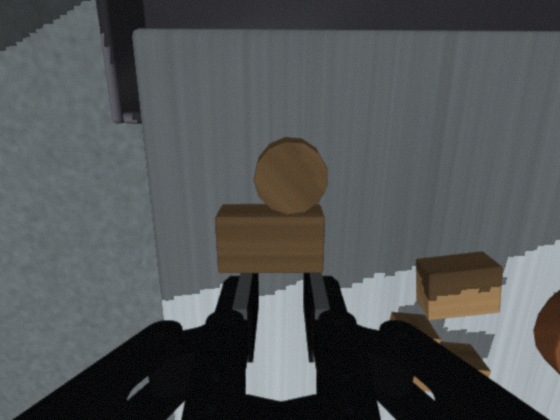

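View pics/scene6z.png

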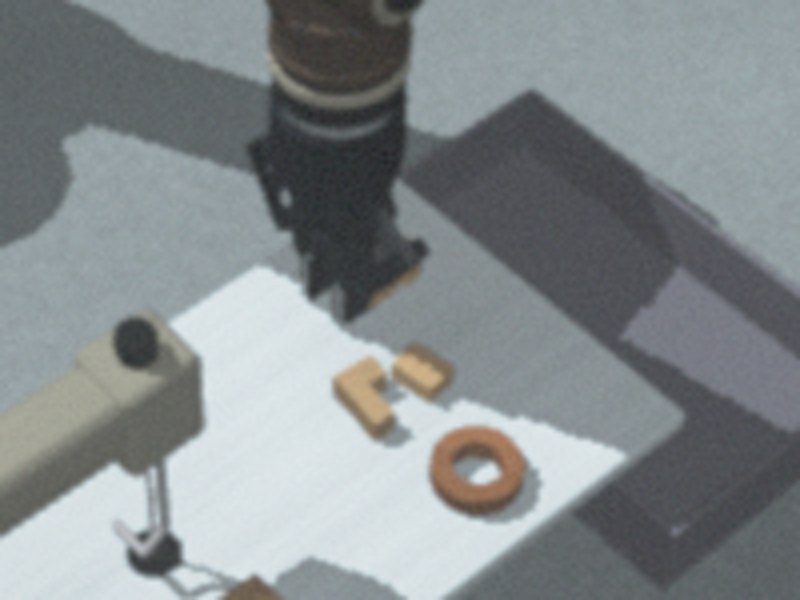

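The block now sits square at (270,237) against both tips, with the plug ahead of it at (291,176). I'll push on over the edge.

```bash
python3 - <<'E'
from h import *
from bench import robot, hand, kinematics, monitor
import cv2
robot.line_to(W(-69,22,-22.5),speed=0.09)
s=monitor.read_state();print(s['time_s'],s['tool_pos'],s['force'])
robot.line_to(W(-69,22,30),speed=0.2)
for k in["wrist","scene"]: cv2.imwrite(f"pics/{k}7.png",optics.get_image(k)[:,:,::-1])
a=cv2.imread("pics/scene7.png")[130:280,260:460]; cv2.imwrite("pics/scene7z.png",cv2.resize(a,None,fx=4,fy=4,interpolation=cv2.INTER_CUBIC))
E
```

```text
17.0083 [0.49165224 0.19583942 0.08751053] [ 0.45249872  0.20527216 -0.08825547]
```

View pics/wrist7.png

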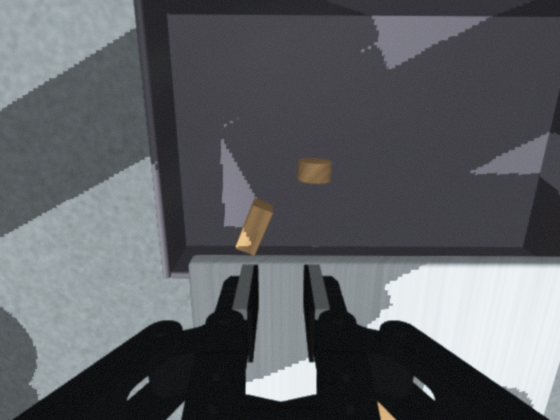

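View pics/scene7z.png

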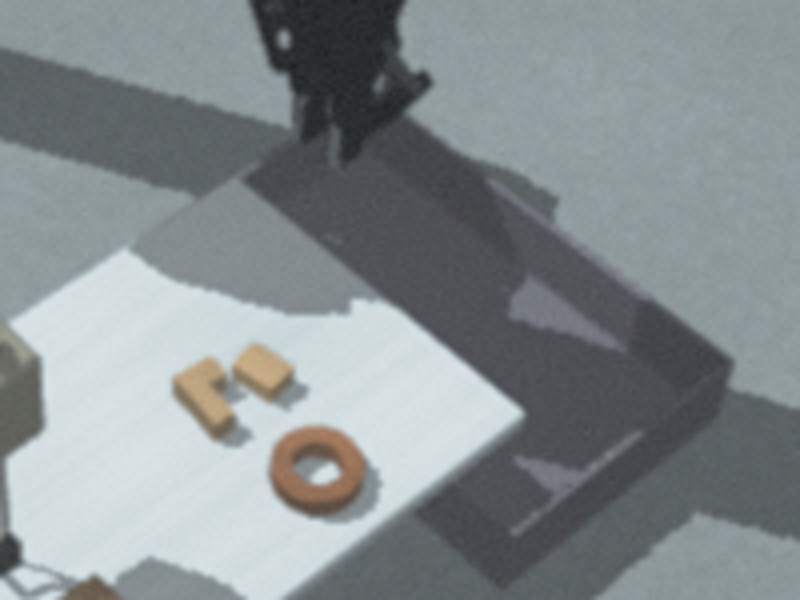

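Both pieces are in the box, the block at (255,228) and the plug at (315,171) in the wrist view. Next is lane 2, the L and stub.

```bash
python3 - <<'E'
from h import *
from bench import robot, hand, kinematics, monitor
import cv2
robot.line_to(W(-2,-182,25),speed=0.25)
robot.line_to(W(-2,-182,-22.5),speed=0.13)
s=monitor.read_state();print(s['time_s'],s['tool_pos'],s['force'])
robot.line_to(W(-2,-108,-22.5),speed=0.08)
s=monitor.read_state();print(s['time_s'],s['tool_pos'],s['force'])
for k in["wrist"]: cv2.imwrite(f"pics/{k}8.png",optics.get_image(k)[:,:,::-1])
E
```

```text
19.05 [ 0.53684488 -0.01283977  0.08777621] [ 0.16510062 -0.50480918  0.17864057]
20.125 [0.54463639 0.0598007  0.0874336 ] [ 0.50569291  0.94246761 -0.46432879]
```

View pics/wrist8.png

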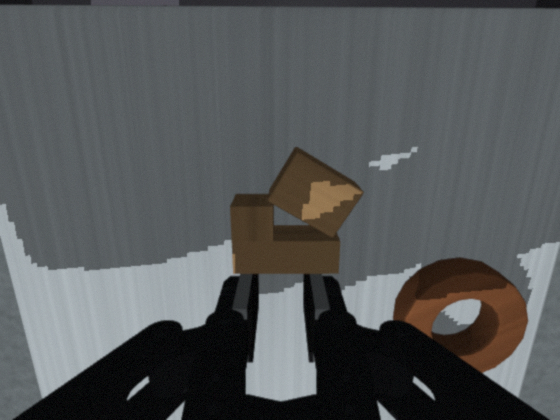

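The L is square on both tips and the stub is nested against it at (315,195). The ring at (460,317) is clear and already behind the pieces. I'll push on over the edge.

```bash
python3 - <<'E'
from h import *
from bench import robot, hand, kinematics, monitor
import cv2
robot.line_to(W(-2,24,-22.5),speed=0.09)
s=monitor.read_state();print(s['time_s'],s['tool_pos'],s['force'])
robot.line_to(W(-2,24,40),speed=0.2)
for k in["wrist","scene"]: cv2.imwrite(f"pics/{k}9.png",optics.get_image(k)[:,:,::-1])
E
```

```text
21.7917 [0.55852748 0.1908114  0.08756499] [ 0.45988405 -0.88091565 -0.19608024]
```

View pics/wrist9.png

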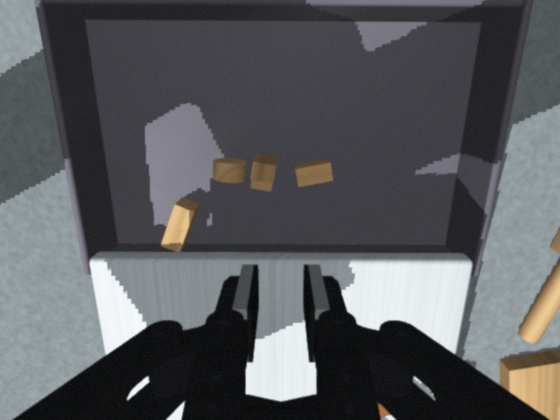

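View pics/scene9.png

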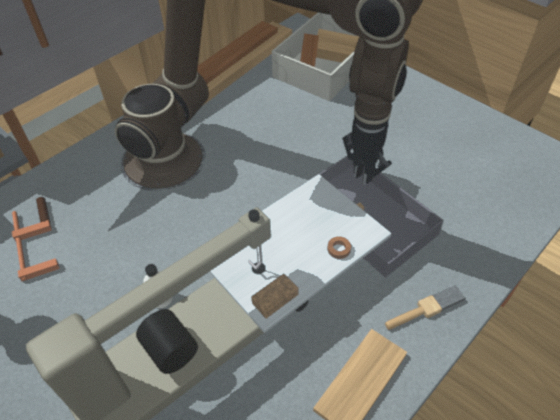

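All four pieces lie on the box floor in the wrist view: (178,225), (229,170), (263,172) and (314,173). In the scene view the table is clear, with the ring still at (339,247) and the sander and glue unmoved. I'll raise the hand clear and hand in.

```bash
python3 - <<'E'
from h import *
from bench import robot, monitor, sign_off
robot.line_to(W(-2,24,100),speed=0.2)
s=monitor.read_state();print(s['time_s'],s['force'],s['opening'])
sign_off()
E
```

```text
22.8083 [-0.8253741   0.09340036 -1.37421224] 0.020272624954004094
the job is handed in; nothing more can be done
```

All four offcuts are in the scrap box. I pushed them over the open edge with the fingertips in two sweeps: the block with the plug, then the L with the stub. Nothing was picked up, and I handed the job in at 22.8 s.

- **Final pictures:** the last pictures, taken just before I raised the hand clear, show all four pieces on the box floor and the table otherwise clear. The ring is at the same spot as at the start, and the sanding block and glue bottle look unmoved.
- **Forces:** at every reading the force on the wrist was small, about 5 N at most. That was one light touch on the table to find its height.
- **What disagreed:** the real fingertips end about 25 mm short of the stated TCP. Because of this my first sweep passed over the block and plug without moving them. I measured the offset with that light touch on the table, corrected for it, and the next two sweeps worked.
- **Not checked:** I took no top-camera picture at the end, because the arm would have blocked that view.

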